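Clamp a re-glued game box in the bench press: three clicks and hold

ROBOT

A 6-joint arm with a two-finger parallel gripper is mounted at the origin on the work surface. World frame = base frame: x ahead of the robot, y to its left, z up, the work surface at z = 0. Lengths are in m, angles in rad, forces in N, time in s.
With the tool pointing down it reaches from about 0.375 to 0.975 m from the base axis. Payload 3.8 kg.
Tool frame: the origin (TCP) lies on the centre line of the jaws, within the pads' length; the fingertips stand robot.tip_reach ahead of it and the grasp point (between the pads) is the TCP (robot.tip_reach is the distance from the TCP to the fingertips, in m); z points along the fingers, y is the line along which they close (so a half turn about z gives the same grasp; the last joint's range is limited). The gripper opens to 85 mm and grips with 20 to 120 N. Pads are 22 mm wide; open, the fingers measure 114 mm over their backs; the gripper's body (76 mm by 85 mm) begins 54 mm behind the grasp point. The pads swing forward as they close: fully open they stand 13 mm farther back than shut.
Start: joints at [1.083, 0.264, 1.604, -0, 1.274, -0.037], TCP at [0.294, 0.608, 0.25] pointing down, gripper open.
Joint ranges: [-2.63, 2.63], [-0.94, 2.18], [0.31, 2.57], [-1.31, 4.45], [0, 2.66], [-2.55, 2.55]. Speed limits (rad/s): [2.57, 2.57, 3.14, 3.14, 3.14, 3.14].

INTERFACE

Orientations are given as a unit quaternion [w, x, y, z].
In Python, from station import robot, eyes gives the robot as it stands (robot), with the cameras (eyes).
- The arm moves only by the shell command python3 nudge.py 'ROWS' [OPENING]. ROWS is a JSON list of rows, 1 to 5 of them, each an object with the fields tx, ty, tz (the shift in shares of 500 mm (1.0 is 500 mm)), drx, dry, drz (a rotation vector in fractions of the full range, 1 being pi rad); a field left out counts as zero; each row is the pose to reach, as a shift and turn from the pose commanded when the command began, along the tool's axes at that moment; what a row does not reach only later rows make up. A row lasts 1/8 s, in which the tool goes at most 0.0625 m and 0.188 rad, less where a joint would pass 70% of its speed; a pose out of reach is approached as far as the arm can. OPENING is the finger opening in m, set as the command begins (- or left out keeps the last). The fingers move at their own pace and stop on an object; the grip force is fixed at half the most. Time passes only in rows, so rows that do not move let the fingers close. It prints the time, the measured TCP pose, the force, the opening and the grip force at its end. Input that does not fit is refused with a message, and nothing moves.
- robot.get_obs(): the state, without advancing time (a new reading comes with each control period).
- eyes.get_image(name): name is "scene" or "top"; returns (picture, depth): 420x560x3 uint8, red, green, blue; 420x560 float32, m along the optical axis (not along the pixel's ray), 0 where there is no reading.
- eyes.calibration(name): a dict with "vfov" (degrees; the focal length in pixels is half the picture's height over the tangent of half this angle, whatever the lens; pixels are square), "cx", "cy" (the principal point, pixels), "world_to_cam" (4x4, takes a point from world to camera coordinates). Camera axes: x right, y up, looking along -z (the intrinsics and any distortion apply to the point x, -y, -z); pixel columns grow to the right and rows downward; lengths in m; the calibration is good to about 2 mm. A picture is of the moment at which its call begins. calibration takes no time and is no camera call.
- robot.job_done(): hands the job in; it is judged then, once.
The state is a dict: "time_s": time; "qpos": joint angles; "qvel": joint speeds; "tau": joint torques, N m; "tcp_pos": TCP position; "tool_rot": TCP orientation; "force": force on the tool from outside, world axes, zero at the start; "torque": the same for the moment, N m; "gripper_width": finger opening in m; "grasp_force": force on a finger pad.
Only numpy, scipy, OpenCV 4.12 (cv2) and the standard library are available. Lean on these libraries where they do the work, as an engineer would, in place of code of your own. Each camera call takes 0.05 s, during which the arm holds its last target. There are 200 camera calls.

TASK

A re-glued game box sits in the bench press on the shop counter. Push the press's pedal all the way down to its stop so that the safety prop under the lever drops out of the way, then push the lever down exactly three clicks, feeling for each one (never a fourth, which would crush the box), and finish while still holding the lever down at the third click with the gripper, because it springs up if let go. Leave the toy horses and the card pack where they are.

Things in the scene. Friction and masses are not known exactly. Their poses are not given: they have to be found in the camera images.
- press: Grey steel bench press, fixed. Frame: origin on the counter top, z up, x away from the operator; lever and pedal reach out to -x (towards the robot, yaw up to 0.33 rad). Base plate x -145..125, y -155..205 mm, 15 thick. Right half: two cheek plates at y -76 and -124, x 0..110, 120 mm high, lever between them. All mm positions in this list are in this frame.
- box_top (a point): Middle of the near edge of the game box's lid (124 x 104 mm, top at z 61 mm), in the left half of the press: two columns and a cross beam (x 15..65, y 50..205, top z 160 mm; platen x -10..90, y 83..173). The lever lowers the platen onto the box by 40 mm per rad.
- lever: Steel lever, 14 mm square arm. Origin at its hub: x 40, y -100, z 120 mm; hinge axis along y. Pushed down by q from fully up (q = 0; end stop 0.98 rad) its frame is the press's turned by -q about y. The arm rises from the hub towards -x at 0.70 - q rad. A spring (5 to 8 N at the crossbar) always lifts it and throws it up to q = 0 when let go; nothing else holds it down.
- lever_bar (a point): Centre of the black crossbar at the lever's end, round, 18 mm diameter, 78 mm long, along the press's y: at x = 40 - 160 cos(0.70 - q), y -100, z = 120 + 160 sin(0.70 - q) mm. Push it down from above with the fingertips, or pinch it. Axes as lever.
- quadrant (a point): Toothed quadrant on the lever beyond the hub (this point: the hub centre); a tooth each 0.20 rad (32 mm at the crossbar). The push at the crossbar starts plain, jumps up (to 9 to 13 N) where the sprung roller meets a tooth, eases off over it (to 3 to 6 N), then jumps up again as the roller drops into the notch behind: that is one click. First click at q = 0.20 to 0.40 rad, others 0.20 apart.
- click_block: Dark steel block, 30 x 30 x 26 mm, beyond the hub between the cheeks; holds the sprung roller. Origin on the hub axis as the lever's. Clamped at an angle that differs each time (up to 0.10 rad either way, same sense as q). r = q minus that angle = angle between lever x and block x. Tooth tops pass at r = 0.20, 0.40, 0.60, 0.80; notches (clicks) 1, 2, 3 at r = 0.30, 0.50, 0.70.
- pedal (a joint): Angle of the pedal, rad: 0 up, 0.30 down on its stop. Springs back; takes about 7 N at the pressing point to start and 14 N at the stop.
- pedal_pad (a point): Pressing point on top of the pedal: a plate 80 (x) x 70 (y) x 8 mm with a rubber top, on a shaft along y at x -100, z 55 mm. The point lies 65 mm from the shaft towards -x, at y 30 mm; it is 69 mm above the counter when up, 49 mm when down. The pad slopes up by 0.15 rad towards -x when up, down by as much when pressed.
- prop (a joint): Angle of the safety prop, rad: aluminium strut 10 mm thick, 85 mm long, standing under the lever arm at x -20, y -100 mm, where it blocks the lever from q of about 0.14 rad. 0 standing, 1.4 fallen inwards (to +y). The last third of the pedal's travel tips it; it falls by its weight and stays down when the pedal comes up.
- horse_brown: Brown toy horse, 120 mm long, 112 mm tall, 35 mm wide, 120 g. Origin under its middle, x towards its head. A bystander.
- horse_black: Black toy horse, the same size and frame. A bystander.
- card_pack: Boxed pack of cards, 90 x 65 x 24 mm, 160 g, lying flat. Origin under its middle. A bystander.

How it is judged:
On the way, in this order (a step that is already met when the one before it is completed fails the run):
1. the pedal is pressed down to its stop (value of joint pedal above 0.275 rad), for 0.1 s.
2. the prop has fallen and the gripper holds the lever in the third notch (value of joint prop above 1 rad and angle between the x axis of lever and the x axis of click_block, either way round between 0.62 and 0.78 rad and contact force between the fingers and lever above 1.5 N), for 0.2 s.
At the end, for the whole second after the job is handed in: The prop is down, the pedal is back up (under 0.1 rad), the lever stands still in the third notch (r between 0.62 and 0.78 rad: third tooth passed, fourth not) and the gripper's fingers bear on it with more than 1.5 N (all of step 2 and value of joint pedal below 0.1 rad and angular speed of lever below 0.2 rad/s); the arm keeps its last pose, push and grip.
It fails at once if the lever is pushed over the fourth tooth (r above 0.82 rad) (angle between the x axis of lever and the x axis of click_block, either way round above 0.82 rad).
It fails at once if a bystander is moved by more than 20 mm (distance of horse_brown from where it was at the start of the episode above 0.02 m).
It fails at once if a bystander is moved by more than 20 mm (distance of horse_black from where it was at the start of the episode above 0.02 m).
It fails at once if a bystander is moved by more than 20 mm (distance of card_pack from where it was at the start of the episode above 0.02 m).
It also fails if it takes over 70 s, if anything falls off the work surface, if the arm or the gripper's body presses on something with over 40 N, if the wrist force passes 120 N, or if a joint passes its speed limit or range.

## Working session

There is one attempt and no reset: what is moved stays moved. The work goes in short steps, Python scripts to look and compute and a shell command to move; the robot and the scene stay as the last step left them, time stands still between calls to the robot, and variables do not carry over. Pictures are saved under pics/ and viewed, at most 10 in all, crops included, and the job is handed in when it is done.

```bash
ls; mkdir -p pics; python3 - <<'E'
from station import robot, eyes
import cv2,numpy as np
o=robot.get_obs(); print(o, robot.tip_reach)
for n in("scene","top"):
    im,d=eyes.get_image(n); cv2.imwrite(f"pics/{n}0.png",im[:,:,::-1]); np.save(f"{n}0.npy",d); c=eyes.calibration(n); print(n,c)
E
```

```text
nudge.py
pics
station.py
{'time_s': 0.0, 'qpos': array([ 1.08310761e+00,  2.64765786e-01,  1.60538386e+00, -4.51310391e-06,
        1.27372857e+00, -3.69129571e-02]), 'qvel': array([-1.10915586e-03, -1.08411656e-03, -5.62893040e-05, -3.98994938e-04,
        2.45871731e-04, -6.74348090e-04]), 'tau': array([ 7.79479124e-04, -5.15101826e+01, -3.67318475e+01, -2.50191597e-04,
        1.29904700e-02, -1.09634345e-05]), 'tcp_pos': array([0.2937544 , 0.60694727, 0.24894816]), 'tool_rot': array([-2.94244290e-04,  2.23483657e-01,  9.74707007e-01, -1.10425439e-03]), 'force': array([ 0.29671505, -0.17873566, -0.29243376]), 'torque': array([-0.0184137 ,  0.00769569,  0.00257505]), 'grasp_force': 0.0, 'gripper_width': 0.08532952940382135} 0.019
scene {'vfov': 55.09161625342508, 'cx': 281.93061104392143, 'cy': 210.44723436947015, 'world_to_cam': array([[-0.03213334,  0.99946754, -0.00566382,  0.04226506],
       [-0.71009032, -0.01884108,  0.70385847,  0.27302174],
       [ 0.70337698,  0.02663915,  0.71031766, -1.78659718],
       [ 0.        ,  0.        ,  0.        ,  1.        ]])}
top {'vfov': 45.52617560096087, 'cx': 281.6611002644412, 'cy': 211.51441058947836, 'world_to_cam': array([[ 0.00783316, -0.99980674, -0.01803113, -0.00950699],
       [ 0.99144648,  0.00541592,  0.13040149, -0.57111339],
       [-0.13027864, -0.01889835,  0.9912973 , -1.54257723],
       [ 0.        ,  0.        ,  0.        ,  1.        ]])}
```

View pics/scene0.png

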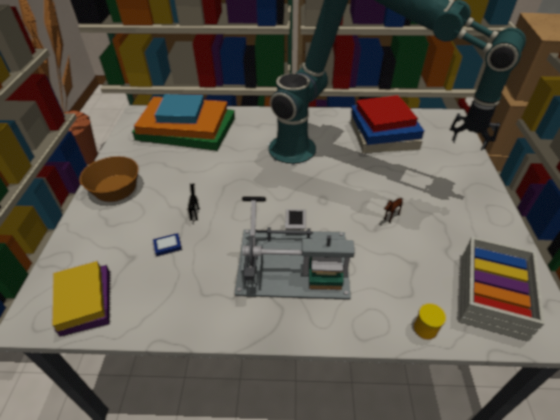

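View pics/top0.png

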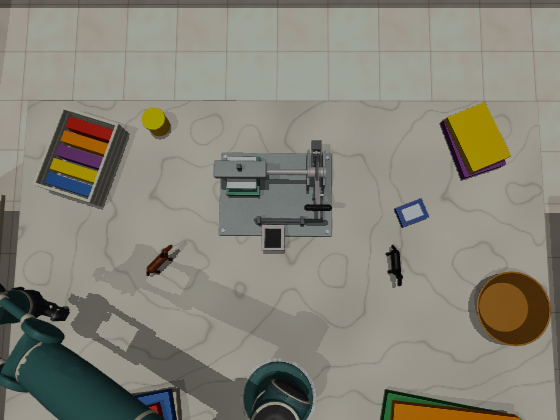

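The scene picture shows the press mid-counter with the robot behind it. In the top picture the press plate spans (219..332, 153..236), the pedal pad is at about (273,238), the crossbar at (318,208), the horses at (160,260) and (395,265), and the cards at (411,212).

```bash
cat > h.py <<'E'
import numpy as np,cv2
from station import robot, eyes
def cloud(n,d):
    c=eyes.calibration(n);f=210/np.tan(np.radians(c["vfov"]/2))
    v,u=np.mgrid[:420,:560]
    P=np.stack([(u-c["cx"])/f*d,-(v-c["cy"])/f*d,-d],-1)
    W=c["world_to_cam"];return (P-W[:3,3])@W[:3,:3]
E
python3 - <<'E'
from h import *
d=np.load("top0.npy");P=cloud("top",d)
print("counter z",[P[v,u].round(4).tolist() for v,u in((300,200),(130,350),(270,330))])
s=np.zeros((420,560),bool);s[145:245,205:345]=1
def show(lo,hi,name,m=s):
    k=m&(P[...,2]>lo)&(P[...,2]<hi);q=P[k];print(name,k.sum(),q.mean(0).round(4),cv2.minAreaRect((q[:,:2]*1000).astype(np.float32)))
show(.008,.024,"base")
m=np.zeros_like(s);m[222:256,258:290]=1;show(.05,.08,"pad",m)
m[:]=0;m[200:216,300:336]=1;show(.2,.26,"bar",m)
m[:]=0;m[155:185,205:272]=1;show(.15,.17,"beam",m)
for n,(a,b,c,e) in dict(hb=(240,280,140,185),hk=(240,290,380,410),card=(195,230,390,435)).items():
    m[:]=0;m[a:b,c:e]=1;show(.012,.13,n,m)
for r in (205,207,208,209,211): print([P[r,u].round(3).tolist() for u in (310,318,326)])
print([P[v,273].round(3).tolist() for v in range(226,252,3)])
E
```

```text
counter z [[0.2919, 0.2515, -0.0001], [0.8501, -0.2288, -0.0066], [0.3894, -0.1598, 0.0043]]
base 5905 [0.6137 0.0115 0.0157] ((632.4713134765625, 18.580657958984375), (324.6865539550781, 449.1045837402344), 0.29318028688430786)
pad 570 [0.488  0.0226 0.0683] ((491.3096923828125, 27.68330955505371), (87.33145904541016, 77.54959869384766), 0.5418257117271423)
bar 194 [ 0.5601 -0.1075  0.2294] ((566.2404174804688, -108.73294830322266), (31.8284854888916, 75.08503723144531), 0.1670825332403183)
beam 845 [0.6809 0.117  0.1599] ((681.8074951171875, 117.57868957519531), (152.44102478027344, 52.140586853027344), 88.7051773071289)
hb 307 [0.4125 0.3685 0.078 ] ((418.78369140625, 374.0504150390625), (43.06491470336914, 123.43653869628906), 46.21993637084961)
hk 323 [ 0.4071 -0.3516  0.0768] ((406.5202941894531, -352.66265869140625), (122.7622299194336, 30.428882598876953), 1.050766110420227)
card 596 [ 0.5729 -0.4161  0.0244] ((573.216064453125, -417.0157775878906), (64.80658721923828, 92.55254364013672), 21.65007972717285)
[[0.564, -0.088, 0.233], [0.565, -0.11, 0.227], [0.564, -0.132, 0.234]]
[[0.558, -0.087, 0.238], [0.559, -0.11, 0.228], [0.559, -0.132, 0.233]]
[[0.556, -0.088, 0.234], [0.556, -0.11, 0.228], [0.556, -0.132, 0.23]]
[[0.553, -0.088, 0.232], [0.553, -0.11, 0.235], [0.553, -0.132, 0.236]]
[[0.577, -0.096, 0.013], [0.577, -0.122, 0.014], [0.577, -0.147, 0.015]]
[[0.522, 0.02, 0.066], [0.513, 0.02, 0.064], [0.504, 0.02, 0.061], [0.494, 0.02, 0.071], [0.485, 0.02, 0.065], [0.476, 0.02, 0.067], [0.466, 0.019, 0.075], [0.457, 0.019, 0.07], [0.451, 0.021, 0.009]]
```

Careful with the scale: shifts go in shares of 500 mm and turns go in shares of pi rad. That gives: -0.45 m / 0.5 = -0.9, -0.42 m / 0.5 = -0.84, -0.45 rad / 3.1416 = -0.1432.

```bash
R="";python3 nudge.py '[{"tx":-0.84, "ty":-0.9, "drz":-0.1432}, {"tx":-0.84, "ty":-0.9, "drz":-0.1432}, {"tx":-0.84, "ty":-0.9, "drz":-0.1432}, {"tx":-0.84, "ty":-0.9, "drz":-0.1432}, {"tx":-0.84, "ty":-0.9, "drz":-0.1432}]' 0
cat >> h.py <<'E'
from scipy.spatial.transform import Rotation as Ro
def to(p,yaw=True):
    o=robot.get_obs();w,x,y,z=o["tool_rot"];R=Ro.from_quat([x,y,z,w])
    T=Ro.from_matrix(np.diag([-1.,1,-1]))
    print("t",o["time_s"],"tcp",o["tcp_pos"].round(4),"F",o["force"].round(2),"move",R.inv().apply(np.array(p)-o["tcp_pos"]).round(4),"rot",(R.inv()*T).as_rotvec().round(4))
E
python3 -c "from h import *;to([.476,.0205,.15])"
```

```text
time_s: 0.72
tcp_pos: [0.3865, 0.307, 0.2499]
tool_rot: [-0.0, 0.0, 1.0, -0.0]
force: [0.9, 0.3, -0.1]
gripper_width: 0.0001
grasp_force: 0.0
t 0.725 tcp [0.3865 0.307  0.2499] F [ 0.92  0.26 -0.15] move [-0.0896 -0.2864  0.1   ] rot [-0.0004 -0.0001 -0.0002]
```

Converted, -0.2864 m / 0.5 = -0.5728, 0.1 m / 0.5 = 0.2.

```bash
python3 nudge.py '[{"tx":-0.1792, "ty":-0.5728, "tz":0.04}, {"tx":-0.1792, "ty":-0.5728, "tz":0.04}, {"tx":-0.1792, "ty":-0.5728, "tz":0.1}, {"tx":-0.1792, "ty":-0.5728, "tz":0.16}, {"tx":-0.1792, "ty":-0.5728, "tz":0.2}]'
python3 - <<'E'
from h import *
to([.476,.0205,.088])
im,d=eyes.get_image("scene");cv2.imwrite("pics/s1.png",cv2.resize(im[150:310,200:400,::-1],None,fx=4,fy=3.75)[:600,:800])
E
```

```text
time_s: 1.35
tcp_pos: [0.474, 0.0308, 0.1598]
tool_rot: [0.002, 0.001, 1.0, 0.0]
force: [0.5, 0.8, -0.7]
gripper_width: 0.0004
grasp_force: 0.0
t 1.35 tcp [0.474  0.0308 0.1598] F [ 0.54  0.8  -0.7 ] move [-0.0017 -0.0103  0.0718] rot [ 0.      0.0038 -0.0018]
```

View pics/s1.png

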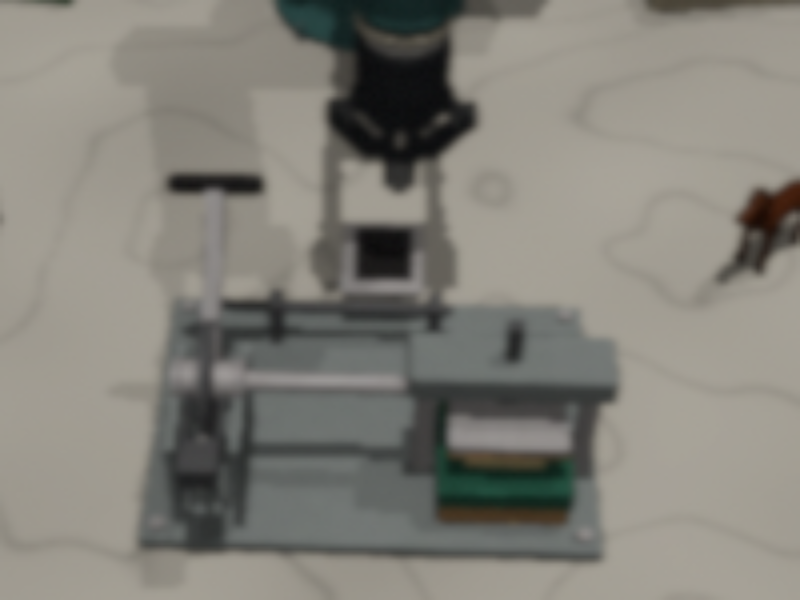

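The crop shows the closed fingertips at about (398,180), behind and above the pad at (385,255), as commanded (still settling). Now I push down.

Converted, 0.078 m / 0.5 = 0.156, 0.074 m / 0.5 = 0.148.

```bash
python3 nudge.py '[{"tz":0.06}, {"tz":0.11}, {"tz":0.132}, {"tz":0.148}, {"tz":0.156}]'
python3 -c "from h import *;to([.476,.0205,.068])"; python3 nudge.py '[{"tz":0.008}, {"tz":0.014}, {"tz":0.014}]'; python3 -c "from h import *;to([.476,.0205,.068])"
```

```text
time_s: 2.02
tcp_pos: [0.4725, 0.033, 0.0818]
tool_rot: [-0.0, 0.0, 1.0, -0.0]
force: [-3.7, -0.9, 6.6]
gripper_width: -0.0002
grasp_force: 3.0
t 2.025 tcp [0.4725 0.033  0.0818] F [-3.75 -0.87  6.63] move [-0.0035 -0.0125  0.0138] rot [-0.0001 -0.0007 -0.0003]
time_s: 2.4
tcp_pos: [0.4725, 0.0331, 0.0756]
tool_rot: [-0.0, 0.0, 1.0, -0.0]
force: [-5.2, 0.1, 8.9]
gripper_width: -0.0001
grasp_force: 4.6
t 2.4 tcp [0.4725 0.0331 0.0756] F [-5.16  0.12  8.91] move [-0.0035 -0.0126  0.0076] rot [-0.0001 -0.0005 -0.0003]
```

Converted, 0.009 m / 0.5 = 0.018, 0.007 m / 0.5 = 0.014.

```bash
python3 nudge.py '[{"tz":0.008}, {"tz":0.014}, {"tz":0.018}, {"tz":0.018}]'; python3 -c "
from h import *;to([.476,.0205,.068])
im,d=eyes.get_image('scene');cv2.imwrite('pics/s2.png',cv2.resize(im[150:310,200:400,::-1],None,fx=4,fy=3.75))"
```

```text
time_s: 2.9
tcp_pos: [0.473, 0.0331, 0.0681]
tool_rot: [-0.0, 0.0, 1.0, -0.0]
force: [-8.7, -1.2, 18.7]
gripper_width: 0.0002
grasp_force: 9.7
t 2.9 tcp [0.473  0.0331 0.0681] F [-8.75 -1.24 18.71] move [-0.003  -0.0126  0.0001] rot [-0.0001 -0.0001 -0.0002]
```

View pics/s2.png

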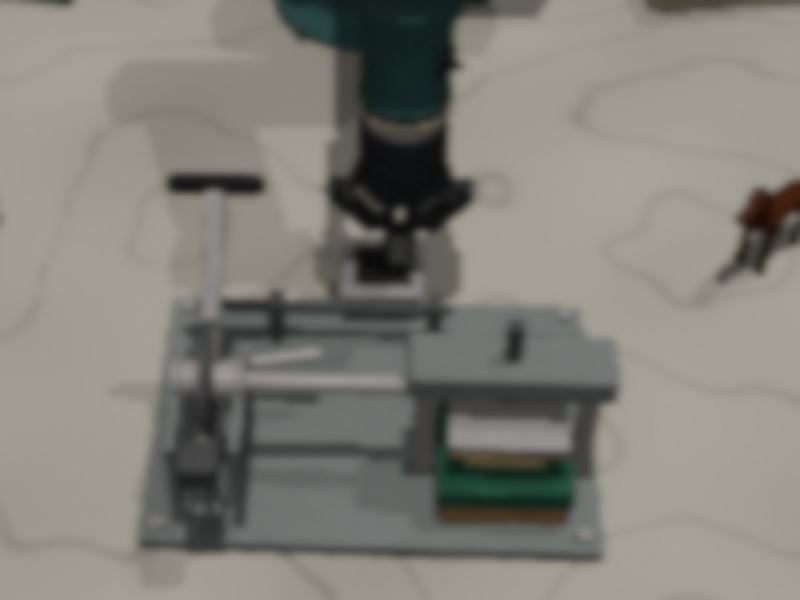

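The strut now lies at (285,355), so the prop has fallen. I press slightly harder to make sure of the stop, then lift.

```bash
python3 nudge.py '[{"tz":0.004}, {"tz":0.006}, {"tz":0.006}]'; python3 nudge.py '[{"tz":-0.12}, {"tz":-0.24}, {"tz":-0.36}, {"tz":-0.4}, {"tz":-0.4}]'; python3 - <<'E'
from h import *
to([.5585,-.1095,.275])
for i in (0,.1,.2,.3,.4,.5,.6,.7,.8): a=.7-i;print(i,round(.641-.160*np.cos(a)+.04,4),round(.12+.16*np.sin(a)+.009+.019,4))
E
```

```text
time_s: 3.32
tcp_pos: [0.4732, 0.0331, 0.0675]
tool_rot: [-0.0, 0.0, 1.0, -0.0]
force: [-17.7, -0.9, 37.7]
gripper_width: 0.0001
grasp_force: 20.3
time_s: 3.95
tcp_pos: [0.4746, 0.0331, 0.2657]
tool_rot: [0.004, 0.0, 1.0, 0.0]
force: [-0.2, 0.3, -0.3]
gripper_width: -0.0002
grasp_force: 0.0
t 3.95 tcp [0.4746 0.0331 0.2657] F [-0.18  0.3  -0.28] move [-0.084  -0.1426 -0.0087] rot [ 0.0001  0.0073 -0.0003]
0 0.5586 0.2511
0.1 0.5489 0.2383
0.2 0.5406 0.2247
0.3 0.5336 0.2103
0.4 0.5281 0.1953
0.5 0.5242 0.1798
0.6 0.5218 0.164
0.7 0.521 0.148
0.8 0.5218 0.132
```

Converted, -0.1426 m / 0.5 = -0.2852, -0.015 m / 0.5 = -0.03.

```bash
python3 nudge.py '[{"ty":-0.04, "tz":-0.03}, {"tx":-0.1, "ty":-0.18, "tz":-0.03}, {"tx":-0.168, "ty":-0.2852, "tz":-0.03}, {"tx":-0.168, "ty":-0.2852, "tz":-0.03}, {"tx":-0.168, "ty":-0.2852, "tz":-0.03}]'; python3 - <<'E'
from h import *
to([.5585,-.1095,.256])
im,d=eyes.get_image("top");P=cloud("top",d)
m=np.zeros((420,560),bool);m[222:256,258:290]=1;k=m&(P[...,2]>.03)&(P[...,2]<.1);print(P[k].mean(0))
im,d=eyes.get_image('scene');cv2.imwrite('pics/s3.png',cv2.resize(im[150:310,200:400,::-1],None,fx=4,fy=3.75))
E
```

```text
time_s: 4.58
tcp_pos: [0.5562, -0.1105, 0.2752]
tool_rot: [-0.002, 0.001, 1.0, 0.001]
force: [-0.5, 0.5, 0.5]
gripper_width: 0.0005
grasp_force: 0.0
t 4.575 tcp [ 0.5562 -0.1105  0.2752] F [-0.53  0.5   0.45] move [-0.0024  0.001   0.0192] rot [ 0.0011 -0.0033 -0.0029]
[0.48915124 0.02443402 0.06816709]
```

View pics/s3.png

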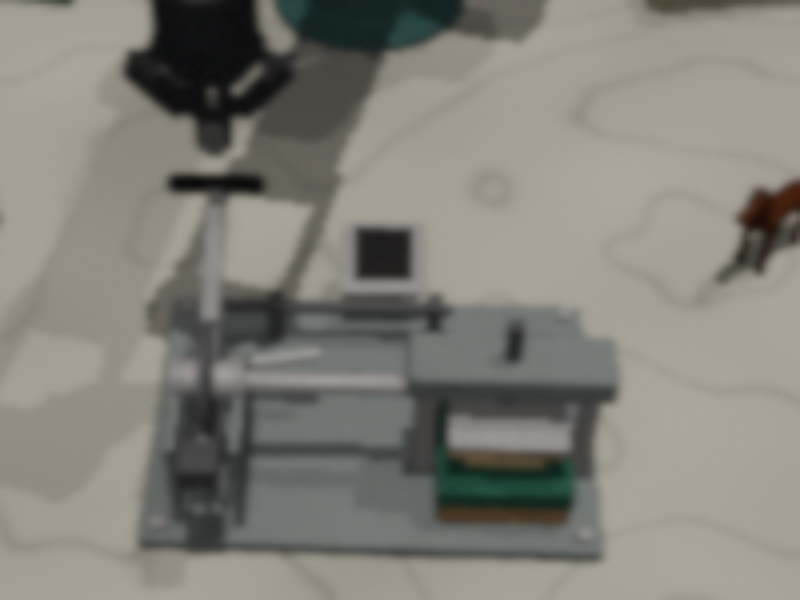

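The tips at (213,150) stand right over the crossbar at (215,183), and the pedal is back up (pad mean z 68 mm). I approach to contact.

Converted, 0.019 m / 0.5 = 0.038, 0.01 m / 0.5 = 0.02.

```bash
python3 nudge.py '[{"tx":-0.002, "ty":0.002, "tz":0.02}, {"tx":-0.002, "ty":0.002, "tz":0.038}, {"tx":-0.002, "ty":0.002, "tz":0.038}]';for i in 1;do python3 nudge.py '[{"tz":0.006}, {"tz":0.006}]'; python3 nudge.py '[{"tz":0.006}, {"tz":0.006}]';done; python3 - <<'E'
from h import *
to([.5586,-.1095,.2511])
E
```

```text
time_s: 5.05
tcp_pos: [0.5564, -0.1079, 0.2569]
tool_rot: [-0.001, -0.0, 1.0, 0.0]
force: [-0.3, -0.2, -0.0]
gripper_width: 0.0
grasp_force: 0.0
time_s: 5.3
tcp_pos: [0.5575, -0.1087, 0.2554]
tool_rot: [0.0, 0.0, 1.0, 0.0]
force: [0.2, 0.2, 0.3]
gripper_width: -0.0002
grasp_force: 0.0
time_s: 5.55
tcp_pos: [0.5574, -0.1088, 0.2522]
tool_rot: [-0.0, 0.0, 1.0, 0.0]
force: [0.2, -0.2, -0.4]
gripper_width: 0.0001
grasp_force: 0.0
t 5.55 tcp [ 0.5574 -0.1088  0.2522] F [ 0.21 -0.19 -0.42] move [-0.0012 -0.0007  0.0011] rot [ 0.0001 -0.0003 -0.001 ]
```

Converted, 0.0075 m / 0.5 = 0.015, 0.004 m / 0.5 = 0.008.

```bash
f(){ grep -E "tcp_pos|force: \[" | tr '\n' ' '; echo; }
python3 nudge.py '[{"tx":0.004, "tz":0.008}, {"tx":0.0076, "tz":0.015}]'|f
python3 nudge.py '[{"tx":0.0048, "tz":0.0066}]'|f
python3 nudge.py '[{"tx":0.0046, "tz":0.0064}]'|f
python3 nudge.py '[{"tx":0.0044, "tz":0.0066}]'|f
python3 nudge.py '[{"tx":0.0042, "tz":0.0068}]'|f
python3 nudge.py '[{"tx":0.004, "tz":0.0068}]'|f
python3 nudge.py '[{"tx":0.004, "tz":0.007}]'|f
python3 nudge.py '[{"tx":0.0038, "tz":0.007}]'|f
python3 nudge.py '[{"tx":0.0036, "tz":0.0072}]'|f
python3 nudge.py '[{"tx":0.0034, "tz":0.0072}]'|f
python3 nudge.py '[{"tx":0.0032, "tz":0.0074}]'|f
```

```text
tcp_pos: [0.5538, -0.1089, 0.247] force: [-5.2, 1.1, 11.9] 
tcp_pos: [0.5513, -0.1089, 0.2439] force: [-5.8, 1.0, 10.3] 
tcp_pos: [0.5487, -0.1089, 0.2407] force: [-6.3, 1.0, 10.8] 
tcp_pos: [0.5466, -0.1089, 0.2379] force: [-6.3, 1.0, 15.6] 
tcp_pos: [0.5446, -0.1089, 0.235] force: [-8.1, 1.5, 15.6] 
tcp_pos: [0.5419, -0.1089, 0.2312] force: [-9.5, 2.4, 13.3] 
tcp_pos: [0.5393, -0.1089, 0.2271] force: [-7.8, 0.4, 10.6] 
tcp_pos: [0.538, -0.1089, 0.223] force: [-5.4, 1.1, 8.1] 
tcp_pos: [0.5363, -0.1089, 0.2189] force: [-4.1, -0.6, 4.9] 
tcp_pos: [0.5347, -0.109, 0.2151] force: [-4.1, 0.5, 7.7] 
tcp_pos: [0.533, -0.1089, 0.2118] force: [-5.7, 0.1, 10.6]
```

First click felt near z 0.213. Continuing.

Converted, 0.0037 m / 0.5 = 0.0074, 0.0015 m / 0.5 = 0.003.

```bash
f(){ grep -E "tcp_pos|force: \[" | tr '\n' ' '; echo; }
python3 nudge.py '[{"tx":0.003, "tz":0.0074}]'|f
python3 nudge.py '[{"tx":0.0028, "tz":0.0074}]'|f
python3 nudge.py '[{"tx":0.0028, "tz":0.0076}]'|f
python3 nudge.py '[{"tx":0.0026, "tz":0.0076}]'|f
python3 nudge.py '[{"tx":0.0024, "tz":0.0076}]'|f
python3 nudge.py '[{"tx":0.0022, "tz":0.0076}]'|f
python3 nudge.py '[{"tx":0.002, "tz":0.0078}]'|f
python3 nudge.py '[{"tx":0.0018, "tz":0.0078}]'|f
python3 nudge.py '[{"tx":0.0016, "tz":0.0078}]'|f
python3 - <<'E'
from h import *
to([.5242,-.1095,.1798])
im,d=eyes.get_image("scene");P=cloud("scene",d)
cv2.imwrite('pics/s4.png',cv2.resize(im[160:280,220:320,::-1],None,fx=6,fy=5,interpolation=cv2.INTER_CUBIC))
E
```

```text
tcp_pos: [0.5316, -0.109, 0.2087] force: [-6.9, 1.4, 13.1] 
tcp_pos: [0.5299, -0.1089, 0.205] force: [-8.3, 1.0, 12.1] 
tcp_pos: [0.5286, -0.109, 0.2008] force: [-5.6, 0.9, 9.7] 
tcp_pos: [0.5273, -0.1089, 0.1967] force: [-5.4, 1.3, 7.9] 
tcp_pos: [0.5262, -0.109, 0.1926] force: [-3.5, -0.1, 6.7] 
tcp_pos: [0.5252, -0.1089, 0.1885] force: [-2.9, -0.3, 4.3] 
tcp_pos: [0.5242, -0.1089, 0.1844] force: [-4.7, 1.1, 6.8] 
tcp_pos: [0.5232, -0.109, 0.1807] force: [-6.1, 0.3, 10.3] 
tcp_pos: [0.5224, -0.109, 0.1772] force: [-6.3, 0.8, 11.5] 
t 8.175 tcp [ 0.5224 -0.109   0.1772] F [-6.32  0.79 11.45] move [-0.0018 -0.0005 -0.0026] rot [-0.0003 -0.0015 -0.0008]
```

View pics/s4.png

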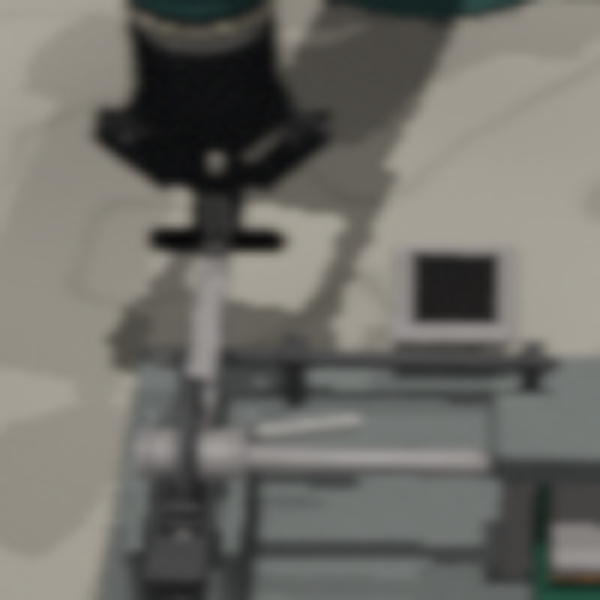

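The fingertips bear on the bar at (220,240), the prop is down at (310,425), and the pedal is up. Two clicks so far, with minima at z 0.219 and 0.1885, so the third minimum should be near 0.158 and its notch near 0.151.

Converted, 0.0039 m / 0.5 = 0.0078, 0.0004 m / 0.5 = 0.0008.

```bash
f(){ grep -E "tcp_pos|force: \[" | tr '\n' ' '; echo; }
python3 nudge.py '[{"tx":0.0008, "tz":0.0078}]'|f
python3 nudge.py '[{"tx":0.0008, "tz":0.0078}]'|f
python3 nudge.py '[{"tx":0.0006, "tz":0.0078}]'|f
python3 nudge.py '[{"tx":0.0004, "tz":0.0078}]'|f
python3 nudge.py '[{"tx":0.0002, "tz":0.007}]'|f
```

```text
tcp_pos: [0.5219, -0.1089, 0.1734] force: [-7.9, -0.3, 9.6] 
tcp_pos: [0.5216, -0.1089, 0.1691] force: [-4.6, 0.1, 8.1] 
tcp_pos: [0.5215, -0.1089, 0.165] force: [-3.5, -0.5, 6.2] 
tcp_pos: [0.5213, -0.1089, 0.1609] force: [-3.0, -1.0, 5.3] 
tcp_pos: [0.5213, -0.1089, 0.1572] force: [-2.9, -0.3, 4.5]
```

Converted, 0.002 m / 0.5 = 0.004.

```bash
f(){ grep -E "tcp_pos|force: \[" | tr '\n' ' '; echo; }
python3 nudge.py '[{"tz":0.004}]'|f
python3 nudge.py '[{"tz":0.004}]'|f
```

```text
tcp_pos: [0.5214, -0.1089, 0.1549] force: [-4.1, -1.3, 4.9] 
tcp_pos: [0.5213, -0.1088, 0.1531] force: [-4.2, 0.1, 6.7]
```

Converted, 0.0015 m / 0.5 = 0.003.

```bash
f(){ grep -E "tcp_pos|force: \[" | tr '\n' ' '; echo; }
python3 nudge.py '[{"tz":0.003}]'|f
python3 nudge.py '[{}, {}, {}]'|f
python3 - <<'E'
from h import *
to([.521,-.109,.15])
im,d=eyes.get_image("scene");cv2.imwrite('pics/s5.png',cv2.resize(im[160:280,220:320,::-1],None,fx=6,fy=5,interpolation=cv2.INTER_CUBIC))
E
```

```text
tcp_pos: [0.5213, -0.1088, 0.1516] force: [-5.3, 0.1, 7.6] 
tcp_pos: [0.5213, -0.1088, 0.1517] force: [-4.1, -0.3, 5.6] 
t 9.6 tcp [ 0.5213 -0.1088  0.1517] F [-4.09 -0.26  5.59] move [ 0.0003 -0.0002  0.0017] rot [-0.0001 -0.0012 -0.0007]
```

View pics/s5.png

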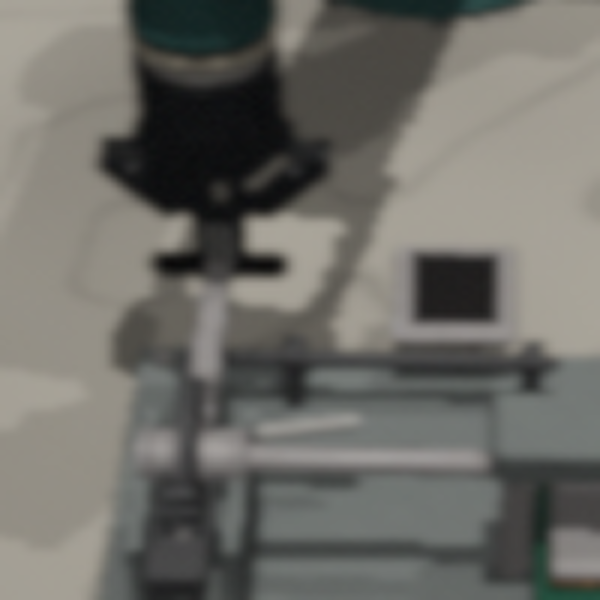

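The fingertips hold the bar at (220,262), the pedal is up, and the prop is down. The steady 5.6 N matches the lever spring alone, so the roller should be in the third notch. Handing in.

```bash
python3 -c "
from station import robot, eyes
print(robot.job_done())"
```

```text
the job is handed in; nothing more can be done
None
```

I handed the job in with the pedal back up after being pressed to its stop, the prop down, and the fingertips holding the lever at the third click I felt with 5.6 N; no verdict came back.

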